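# Tip a shaft out of its storage tube and lay it on the V-blocks

### The job

The steel shaft is deep inside its square storage tube. Lift the tube and tip its mouth down close over the bench so that the shaft slides out against the bench until about 6 cm of it shows, lay the tube flat on the bench again with the shaft still sticking out, and let go of it; then take the shaft by its bare end, draw it out and lay it gently along the two V-blocks so that it lies in both grooves, about centred. Leave the tube lying on the bench and do not push the driver, vial or lens about.

Things in the scene. Friction and masses are not known exactly. Their poses are not given: they have to be found in the camera images.
- tube: Grey square storage tube, 190 mm long, 0.16 kg, lying on the bench; origin under its centre; x along it to the open mouth, z up. Body 32 x 32 mm (6 to 38 mm above the bench); bore 21 x 21 mm, floor 11.5 mm above the bench. 44 mm square aluminium collar round the mouth (x 81 to 95 mm); 44 mm square black cap closes the far end (x -95 to -83 mm). The mouth points roughly to the robot's right
- tube_center (a point): centre of the tube, 22 mm above the bench while it lies; axes as the tube's
- tube_mouth (a point): point in the plane of the tube's mouth (95 mm from its centre) on the line along which the shaft's axis slides, 20.5 mm above the bench while the tube lies; axes as the tube's
- shaft_center (a point): centre of the bright round steel shaft, 18 mm diameter, 150 mm long, about 0.28 kg; x along it (it may roll). It starts inside the tube, its near end 17 to 25 mm inside the mouth, out of reach of fingers. It is slippery in the tube: it slides from a tilt of about 15 degrees (10 to 20) and stays put when the tube is level
- vblocks: fixture fixed to the bench: aluminium plate 100 x 56 x 8 mm with two steel V-blocks, each 16 mm long, 44 mm wide, tops 42.5 mm above the bench, centred 35 mm either side of the middle; 90 degree grooves, 39 mm wide at the top, along x. Origin under the plate's centre
- seat (a point): where the shaft's centre lies when it rests centred in both grooves, 35.7 mm above the bench; x along the grooves, z up. The shaft then overhangs the blocks by 32 mm at either end. A fixed black equipment box, about 0.26 m tall, stands behind the V-blocks, from x = 0.55 on, at y = -0.03 to -0.45 in the base frame
- driver_1_mid (a point): bystander: black-handled driver, 134 mm long, 26 mm thick, lying; its centre
- vial_2_mid (a point): bystander: brown vial with white cap, 23 mm diameter, 52 mm tall, standing; its centre
- lens_0_mid (a point): bystander: black mounted lens, 21 x 36 x 31 mm; its centre

How it is judged:
By the outcome, as a careful person would: the job done as asked, in the order asked, and still so for the second after the job is handed in, with the robot touching nothing.
It also fails if it takes over 56 s, if anything falls off the work surface, if the arm or the gripper's body presses on something with over 40 N, if the wrist force passes 120 N, or if a joint passes its speed limit or range.

### The arm

A 7-joint arm with a two-finger parallel gripper is mounted at the origin on a cart in front of the work surface, level with it; the furniture and walls round the work are solid. World frame = base frame: x ahead of the robot, y to its left, z up, the work surface at z = 0. Lengths are in m, angles in rad, forces in N, time in s.
With the tool pointing down it reaches from about 0.4 to 0.85 m from the base axis. Payload 10.4 kg.
Tool frame: the origin (TCP) lies between the finger pads; the fingertips stand r.nose_length ahead of it and the grasp point (between the pads) lies 6 mm ahead of it (r.nose_length is the distance from the TCP to the fingertips, in m); z points along the fingers, x is the direction in which the jaws open and shut, and the axes are right-handed (so a half turn about z gives the same grasp; the last joint's range is limited). The gripper opens to 87 mm and grips with 3 to 60 N. Pads are 19 mm wide; open, the fingers measure 117 mm over their backs; the gripper's body (75 mm by 190 mm) begins 51 mm behind the grasp point.
Start: joints at [1.193, 0.332, -0.065, 1.46, 0.022, 1.35, -0.088], TCP at [0.217, -0.586, 0.248] pointing down, gripper open.
Joint ranges: [-2.6, 2.6], [-0.5, 2.12], [-1.47, 1.34], [0.16, 2.42], [-1.27, 4.41], [0.06, 2.06], [-2.6, 2.6]. Speed limits (rad/s): [2.22, 2.22, 2.79, 2.79, 3.14, 3.14, 3.14].

### API

Orientations are given as a unit quaternion [x, y, z, w].
In Python, from bench import r gives the robot as it stands. The module is installed in compiled form; this text tells all that it offers.
- The arm moves only by the shell command python3 -m creep 'ROWS' [OPENING] [FORCE]. ROWS is JSON, a list of rows, each an object of numbers: "x", "y", "z": the shift along the world's x, y, z in m; "spin": the turn about the world's z in degrees. In form: [{"x": .., "y": .., "z": .., "spin": ..}, ...]. A call has 1 to 12 rows; each row is the pose to reach, as a shift and turn from the pose commanded when the call began; what a row does not reach only later rows make up. A row lasts 1/8 s, in which the tool goes at most 62.5 mm and 10.7 degrees, less where a joint would pass 70% of its speed; a pose out of reach is approached as far as the arm can. A call with a gripper value outside its range is refused whole. OPENING is the finger opening in m, from 0 to 0.087, set as the call begins (- or left out, the last holds). The fingers move at their own pace and stop on an object; FORCE is the grip in N (left out, the last holds). Time passes only in rows, so rows that repeat a pose let the fingers close. It gives the time, the measured TCP pose, the force and the opening at its end, in the units of the state.
- r.read_state(): the state, without advancing time (a new reading comes with each control period).
- r.camera(name): name is "scene" or "side" or "wrist"; returns a dict with "pixels" (420x560x3 uint8, blue, green, red), "z_map" (420x560 float32, m along the optical axis (not along the pixel's ray), 0 where there is no reading), "K" (3x3 intrinsics, pixels), "R" (3x3) and "t" (3): a world point X has camera coordinates R X + t. Camera axes: x right, y down, z forward; pixel columns grow to the right and rows downward; lengths in m; the calibration is good to about 2 mm. A picture is of the moment at which its call begins.
- r.close_job(): hands the job in, once; it reports no verdict.
The state is a dict: "time": time; "joint_positions": joint angles; "joint_vel": joint speeds; "joint_torque": joint torques, N m; "ee_pos": TCP position; "eef_rot": TCP orientation; "ft_force": force on the tool from outside, world axes, zero at the start; "torque": the same for the moment, N m; "width": finger opening in m.
Only numpy, scipy, OpenCV 4.12 (cv2) and the standard library are available. Lean on these libraries where they do the work, as an engineer would, in place of code of your own. Each camera call takes 0.05 s, during which the arm holds its last target. There are 200 camera calls.

## Working session

There is one attempt and no reset: what is moved stays moved. The work goes in short steps, Python scripts to look and compute and a shell command to move; the robot and the scene stay as the last step left them, time stands still between calls to the robot, and variables do not carry over. Pictures are saved under pics/ and viewed, about 8 in all and at most 12, crops included, and the job is handed in when it is done.

```bash
mkdir -p pics; cat > h.py <<'E'
import numpy as np, cv2
from bench import r
def snap(n,f,crop=None):
    c=r.camera(n); im=c["pixels"]
    if crop: a,b,u,v=crop; im=cv2.resize(im[b:v,a:u],None,fx=2,fy=2)
    cv2.imwrite(f"pics/{f}.png",im); return c
def ray(c,u,v,z):
    d=c["R"].T@(np.linalg.inv(c["K"])@[u,v,1.]); o=-c["R"].T@c["t"]
    return o+d*(z-o[2])/d[2]
def cloud(c):
    Z=c["z_map"]; v,u=np.indices(Z.shape); P=np.stack([u*Z,v*Z,Z],-1)@np.linalg.inv(c["K"]).T
    return (P-c["t"])@c["R"]
def proj(c,X):
    p=c["K"]@(c["R"]@np.array(X)+c["t"]); return p[:2]/p[2]
E
python3 - <<'E'
from h import *
s=r.read_state(); print(s, r.nose_length)
a=snap("scene","a"); b=snap("side","b")
for c in (a,b): print(c["K"][0,0],-c["R"].T@c["t"],c["R"][2])
im=np.vstack([a["pixels"],b["pixels"]]); cv2.imwrite("pics/ab.png",cv2.resize(np.hstack([a["pixels"],b["pixels"]]),(800,300)))
E
```

```text
{'time': 0.0, 'joint_positions': array([ 1.1933822 ,  0.33284214, -0.06467906,  1.46094438,  0.02161783,
        1.349891  , -0.08852348]), 'joint_vel': array([ 0.0002916 ,  0.00023723,  0.00062308,  0.00344317,  0.00100778,
       -0.00284303,  0.00116695]), 'joint_torque': array([ 3.90421492e-04, -6.23262763e+01,  2.45361566e-02, -3.89896345e+01,
       -6.13979925e-02,  3.96926771e-02,  1.47743403e-04]), 'ee_pos': array([ 0.21699252, -0.58574899,  0.24677097]), 'eef_rot': array([ 8.20791771e-01, -5.71227088e-01, -5.94366064e-04, -3.59270696e-04]), 'ft_force': array([ 0.52141771,  0.29776337, -0.67801726]), 'torque': array([-0.00520766,  0.028703  ,  0.00722968]), 'width': 0.08684770595522705} 0.025
434.3437943480153 [-0.3064757  -0.70544209  0.53842726] [ 0.70182324  0.59566074 -0.39068199]
390.40780852731143 [ 0.09809065 -0.12423454  0.88744031] [ 0.46421432  0.17319955 -0.86862361]
```

View pics/a.png

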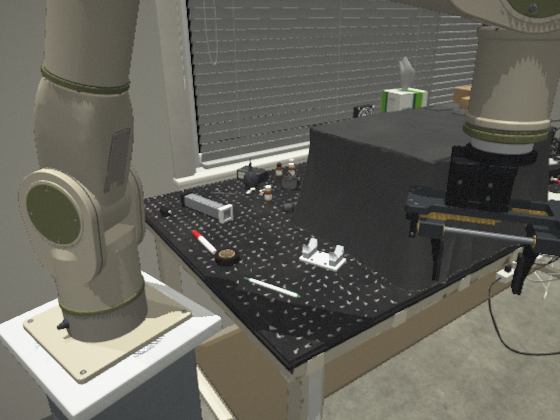

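View pics/b.png

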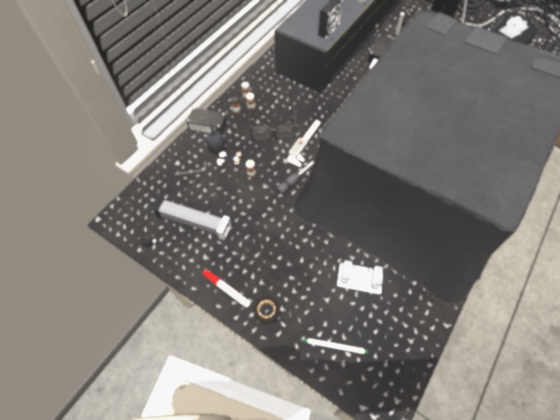

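```bash
python3 - <<'E'
from h import *
c=snap("side","b2"); P=cloud(c); z=P[...,2]; im=c["pixels"].astype(int)
for p in [(195,215),(224,228),(100,222),(345,275),(360,280),(378,280),(250,165),(290,182),(147,242),(265,308),(205,122),(318,200),(440,300)]: print(p,P[p[1],p[0]].round(3))
def obj(u0,v0,u1,v1,zl,zh,bright=0):
    m=np.zeros(z.shape,bool); m[v0:v1,u0:u1]=1; m&=(z>zl)&(z<zh)&(im.min(2)>bright)
    q=P[m]; r_=cv2.minAreaRect((q[:,:2]*1000).astype(np.float32)); print(m.sum(),r_,q.mean(0).round(3), np.percentile(q[:,2],[5,50,95]).round(3))
obj(145,190,240,245,.025,.06)
obj(330,255,395,300,.004,.06)
obj(330,255,395,300,.025,.06)
cv2.imwrite("pics/c.png",np.hstack([cv2.resize(c["pixels"][190:250,140:250],None,fx=4,fy=4)[:, :400],cv2.resize(c["pixels"][250:310,325:400],None,fx=4,fy=4)]))
E
```

```text
(195, 215) [0.464 0.239 0.039]
(224, 228) [0.453 0.155 0.043]
(100, 222) [0.383 0.479 0.002]
(345, 275) [ 0.436 -0.152  0.032]
(360, 280) [ 0.446 -0.189  0.005]
(378, 280) [ 0.451 -0.227  0.027]
(250, 165) [0.64  0.16  0.055]
(290, 182) [0.642 0.05  0.025]
(147, 242) [0.364 0.322 0.028]
(265, 308) [ 0.313 -0.    -0.001]
(205, 122) [0.749 0.343 0.04 ]
(318, 200) [ 0.572 -0.043  0.093]
(440, 300) [ 0.46  -0.373  0.004]
1133 ((420.8265075683594, 249.94305419921875), (190.86317443847656, 126.46099090576172), 89.4405517578125) [0.455 0.252 0.039] [0.028 0.039 0.046]
1250 ((456.5014953613281, -191.95675659179688), (107.61869812011719, 152.94964599609375), 18.894786834716797) [ 0.456 -0.194  0.017] [0.006 0.01  0.041]
347 ((470.6814270019531, -199.65478515625), (83.38240814208984, 115.71134948730469), 7.999837398529053) [ 0.458 -0.195  0.035] [0.026 0.034 0.043]
```

View pics/c.png

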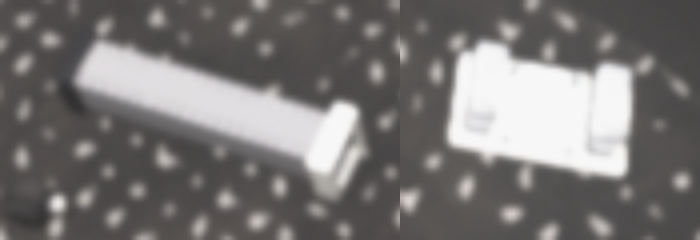

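```bash
python3 -m creep '[{"x":0,"y":0,"z":0.06,"spin":0},{"x":0.03,"y":0.04,"z":0.09,"spin":5},{"x":0.07,"y":0.09,"z":0.09,"spin":10},{"x":0.11,"y":0.14,"z":0.09,"spin":15},{"x":0.15,"y":0.19,"z":0.09,"spin":20},{"x":0.18,"y":0.24,"z":0.09,"spin":25},{"x":0.21,"y":0.29,"z":0.09,"spin":30},{"x":0.24,"y":0.34,"z":0.09,"spin":36},{"x":0.26,"y":0.39,"z":0.09,"spin":42},{"x":0.27,"y":0.44,"z":0.09,"spin":48},{"x":0.27,"y":0.5,"z":0.09,"spin":54},{"x":0.27,"y":0.56,"z":0.09,"spin":60}]' 0.087 10 && python3 -m creep '[{"x":-0.01,"y":0.06,"z":0,"spin":5},{"x":-0.02,"y":0.12,"z":0,"spin":10},{"x":-0.03,"y":0.18,"z":-0.02,"spin":10},{"x":-0.04,"y":0.22,"z":-0.04,"spin":10},{"x":-0.04,"y":0.24,"z":-0.06,"spin":10},{"x":-0.04,"y":0.25,"z":-0.08,"spin":10},{"x":-0.04,"y":0.25,"z":-0.08,"spin":10},{"x":-0.04,"y":0.25,"z":-0.08,"spin":10}]'; python3 - <<'E'
from h import *
c=snap("wrist","w1"); s=r.read_state(); print(s["ee_pos"],s["eef_rot"],s["joint_positions"],s["ft_force"]);print(c["K"],-c["R"].T@c["t"],c["R"][2])
E
```

```text
time: 1.65
ee_pos: [0.4868, -0.0242, 0.3374]
eef_rot: [0.997, -0.083, -0.0, 0.0]
ft_force: [0.8, 0.7, -0.0]
width: 0.0868
time: 2.65
ee_pos: [0.4475, 0.2235, 0.2582]
eef_rot: [1.0, 0.003, 0.0, -0.0]
ft_force: [0.2, -0.0, 0.3]
width: 0.0869
[0.44763992 0.22341415 0.25840993] [ 9.99997029e-01  2.37913527e-03  5.27950159e-04 -5.16981716e-05] [ 0.27774383  0.12590679 -0.88481075  1.73025661  0.10071146  1.33156735
 -0.62225966] [0.9420172  0.52632636 0.01548669]
[[319.74607371   0.         275.40718648]
 [  0.         319.74607371 206.83459814]
 [  0.           0.           1.        ]] [0.4470019  0.29205639 0.39623928] [ 7.85225377e-04 -2.49931560e-01 -9.68263187e-01]
```

View pics/w1.png

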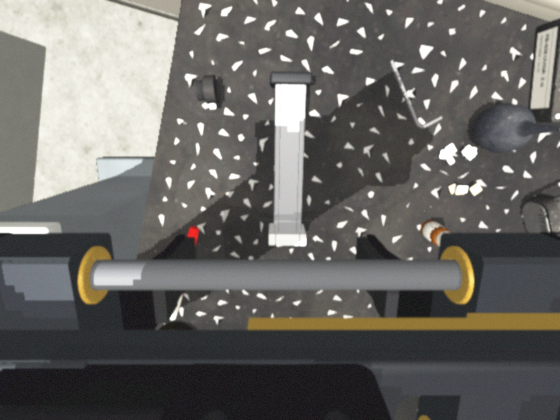

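```bash
python3 - <<'E'
from h import *
c=r.camera("wrist")
for p,z in [((291.5,74),.044),((291.5,83),.044),((287.5,226),.044),((287.5,234),.044),((275,130),.038),((306,130),.038),((270,227),.044),((306,227),.044)]: print(p,ray(c,*p,z).round(4))
im=c["pixels"]; cv2.imwrite("pics/w2.png",cv2.resize(im[60:260,230:350],None,fx=3,fy=3))
P=cloud(c)
for p in [(291,77),(291,110),(289,160),(288,228)]: print(p,P[p[1],p[0]].round(4))
m=np.zeros(P.shape[:2],bool); m[60:232,260:320]=1; m&=(P[...,2]>.033)
v,u=np.nonzero(m); q=P[m]; print(q[:,1].min(),q[:,1].max())
for a in np.arange(.15,.36,.02):
    k=abs(q[:,1]-a)<.004
    if k.sum(): print(round(a,2),np.percentile(q[k,0],[2,98]).round(4))
E
```

```text
(291.5, 74) [0.4635 0.3422 0.044 ]
(291.5, 83) [0.4637 0.3335 0.044 ]
(287.5, 226) [0.4616 0.1782 0.044 ]
(287.5, 234) [0.4618 0.1685 0.044 ]
(275, 130) [0.4468 0.286  0.038 ]
(306, 130) [0.4806 0.2861 0.038 ]
(270, 227) [0.4414 0.1769 0.044 ]
(306, 227) [0.4831 0.1771 0.044 ]
(291, 77) [0.4631 0.3394 0.043 ]
(291, 110) [0.4638 0.3069 0.0388]
(289, 160) [0.4625 0.2537 0.0394]
(288, 228) [0.4625 0.174  0.0386]
0.1688330550574253 0.34546318687567956
0.17 [0.4424 0.4794]
0.19 [0.446  0.4762]
0.21 [0.4459 0.4769]
0.23 [0.4459 0.4765]
0.25 [0.4458 0.477 ]
0.27 [0.4468 0.4776]
0.29 [0.4468 0.4771]
0.31 [0.4467 0.4777]
0.33 [0.4456 0.4798]
```

View pics/w2.png

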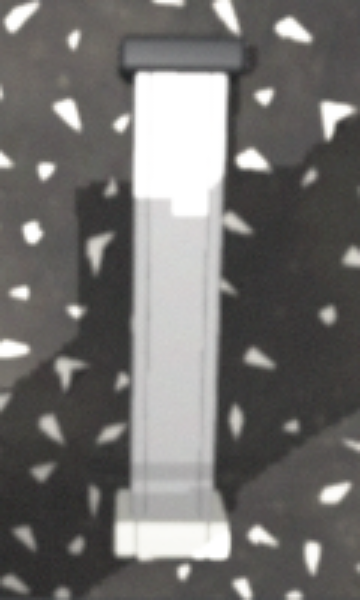

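```bash
python3 -m creep '[{"x":0.0145,"y":0.0565,"z":-0.03,"spin":0},{"x":0.0145,"y":0.0565,"z":-0.08,"spin":0},{"x":0.0145,"y":0.0565,"z":-0.13,"spin":0},{"x":0.0145,"y":0.0565,"z":-0.18,"spin":0},{"x":0.0145,"y":0.0565,"z":-0.21,"spin":0},{"x":0.0145,"y":0.0565,"z":-0.225,"spin":0},{"x":0.0145,"y":0.0565,"z":-0.23,"spin":0},{"x":0.0145,"y":0.0565,"z":-0.23,"spin":0}]' && python3 -m creep '[{"x":0},{"x":0},{"x":0},{"x":0},{"x":0},{"x":0}]' 0.0 12
```

```text
time: 3.75
ee_pos: [0.4623, 0.2807, 0.0285]
eef_rot: [1.0, 0.003, 0.001, -0.0]
ft_force: [-0.2, 0.7, 0.1]
width: 0.087invalid input at $[0]: expected keys x, y, z, spin
```

```bash
Z='{"x":0,"y":0,"z":0,"spin":0}'; python3 -m creep '[{"x":0,"y":0,"z":0,"spin":0},{"x":0,"y":0,"z":0,"spin":0},{"x":0,"y":0,"z":0,"spin":0},{"x":0,"y":0,"z":0,"spin":0},{"x":0,"y":0,"z":0,"spin":0},{"x":0,"y":0,"z":0,"spin":0},{"x":0,"y":0,"z":0,"spin":0}]' 0.0 12 && python3 -m creep '[{"x":0,"y":0,"z":0.003,"spin":0},{"x":0,"y":-0.001,"z":0.007,"spin":0},{"x":0,"y":-0.002,"z":0.011,"spin":0},{"x":0,"y":-0.003,"z":0.015,"spin":0},{"x":0,"y":-0.004,"z":0.019,"spin":0},{"x":0,"y":-0.005,"z":0.023,"spin":0},{"x":0,"y":-0.006,"z":0.027,"spin":0},{"x":0,"y":-0.007,"z":0.030,"spin":0}]'; python3 - <<'E'
from h import *
a=snap("scene","s1");b=snap("side","s2")
cv2.imwrite("pics/d.png",np.hstack([cv2.resize(a["pixels"][150:260,140:280],None,fx=2.8,fy=2.8),cv2.resize(b["pixels"][160:270,130:270],None,fx=2.8,fy=2.8)]))
E
```

```text
time: 4.62
ee_pos: [0.4617, 0.2804, 0.0276]
eef_rot: [1.0, 0.003, 0.0, -0.0]
ft_force: [0.3, -0.2, -0.1]
width: 0.0321
time: 5.62
ee_pos: [0.4617, 0.2734, 0.0579]
eef_rot: [1.0, 0.003, 0.0, -0.0]
ft_force: [1.2, -0.3, -3.6]
width: 0.0325
```

View pics/d.png

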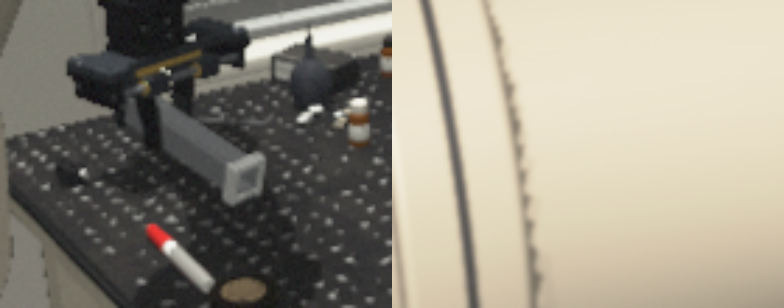

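```bash
cat >> h.py <<'E'
def tube():
    """scene camera: heights of points along the tube top / shaft, by y, for x near 0.462"""
    c=r.camera("scene"); P=cloud(c); m=(abs(P[...,0]-.462)<.030)&(P[...,1]>0)&(P[...,1]<.38)&(P[...,2]>.006)&(P[...,2]<.16)&(c["z_map"]>0)
    q=P[m]
    for a in np.arange(.05,.36,.01):
        k=q[abs(q[:,1]-a)<.005]
        if len(k)>2: print(round(a,3),len(k),"z",np.percentile(k[:,2],[3,97]).round(4),"x",np.percentile(k[:,0],[3,97]).round(3))
    return c
E
python3 -c "
from h import *
tube()"
```

```text
0.14 13 z [0.0364 0.0443] x [0.441 0.474]
0.15 115 z [0.0074 0.0451] x [0.439 0.482]
0.16 53 z [0.0072 0.045 ] x [0.439 0.477]
0.17 42 z [0.0137 0.0442] x [0.444 0.475]
0.18 45 z [0.0148 0.0468] x [0.444 0.473]
0.19 42 z [0.0186 0.0496] x [0.445 0.475]
0.2 46 z [0.0201 0.0525] x [0.445 0.473]
0.21 45 z [0.0239 0.0553] x [0.443 0.475]
0.22 38 z [0.0261 0.0564] x [0.443 0.475]
0.23 55 z [0.031 0.126] x [0.435 0.491]
0.24 106 z [0.0327 0.137 ] x [0.435 0.488]
0.25 207 z [0.0412 0.1576] x [0.434 0.488]
0.26 147 z [0.0355 0.1568] x [0.433 0.488]
0.27 83 z [0.0408 0.1167] x [0.432 0.485]
0.28 55 z [0.0372 0.1113] x [0.433 0.485]
0.29 16 z [0.0692 0.1095] x [0.447 0.487]
0.3 17 z [0.0433 0.0758] x [0.442 0.473]
0.31 21 z [0.0462 0.0755] x [0.444 0.448]
0.32 22 z [0.0502 0.0755] x [0.44 0.45]
0.33 17 z [0.0433 0.0607] x [0.438 0.449]
```

```bash
python3 -m creep '[{"x":0,"y":-0.002,"z":0.003,"spin":0},{"x":0,"y":-0.004,"z":0.006,"spin":0},{"x":0,"y":-0.005,"z":0.009,"spin":0},{"x":0,"y":-0.007,"z":0.012,"spin":0},{"x":0,"y":-0.009,"z":0.015,"spin":0},{"x":0,"y":-0.011,"z":0.018,"spin":0},{"x":0,"y":-0.013,"z":0.021,"spin":0},{"x":0,"y":-0.013,"z":0.021,"spin":0},{"x":0,"y":-0.013,"z":0.021,"spin":0}]'; python3 - <<'E'
from h import *
c=tube(); cv2.imwrite("pics/e.png",cv2.resize(c["pixels"][150:260,140:280],None,fx=4,fy=4))
E
```

```text
time: 6.9
ee_pos: [0.4616, 0.2603, 0.0785]
eef_rot: [1.0, 0.003, 0.0, 0.0]
ft_force: [-1.0, 0.0, -2.0]
width: 0.0318
0.09 6 z [0.0091 0.0174] x [0.455 0.464]
0.1 26 z [0.0065 0.0222] x [0.454 0.471]
0.11 21 z [0.0086 0.0246] x [0.453 0.464]
0.12 19 z [0.0147 0.0268] x [0.453 0.467]
0.13 41 z [0.0193 0.0476] x [0.44  0.476]
0.14 104 z [0.0159 0.0503] x [0.439 0.481]
0.15 54 z [0.007  0.0489] x [0.439 0.471]
0.16 44 z [0.0112 0.0526] x [0.441 0.474]
0.17 46 z [0.0225 0.0556] x [0.444 0.475]
0.18 52 z [0.0252 0.0604] x [0.444 0.474]
0.19 49 z [0.0306 0.0641] x [0.444 0.477]
0.2 48 z [0.0359 0.0682] x [0.444 0.476]
0.21 48 z [0.0362 0.0708] x [0.444 0.474]
0.22 89 z [0.0439 0.1466] x [0.434 0.489]
0.23 110 z [0.0488 0.1586] x [0.439 0.487]
0.24 97 z [0.0533 0.1579] x [0.435 0.491]
0.25 159 z [0.0567 0.1345] x [0.434 0.489]
0.26 79 z [0.0573 0.1357] x [0.433 0.485]
0.27 44 z [0.06   0.1321] x [0.432 0.484]
0.28 11 z [0.0946 0.1288] x [0.465 0.484]
0.29 19 z [0.0653 0.0982] x [0.444 0.459]
0.3 21 z [0.0725 0.0998] x [0.442 0.447]
0.31 13 z [0.0745 0.0833] x [0.438 0.447]
0.32 5 z [0.0712 0.084 ] x [0.438 0.443]
```

View pics/e.png

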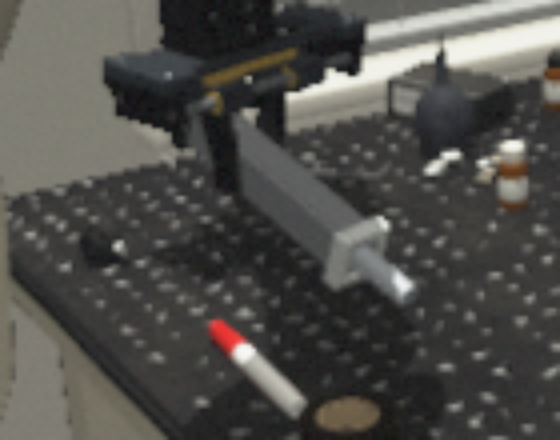

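```bash
cat >> h.py <<'E'
def expo():
    c=r.camera("scene"); P=cloud(c); q=P[(abs(P[...,0]-.462)<.03)&(P[...,1]>.02)&(P[...,1]<.22)&(P[...,2]>.008)&(P[...,2]<.12)]
    def top(lo,hi,w):
        ys=[];zs=[]
        for a in np.arange(lo,hi,.004):
            k=q[(abs(q[:,1]-a)<.003)&(abs(q[:,0]-.462)<w)]
            if len(k)>2: ys.append(a); zs.append(np.percentile(k[:,2],97))
        return np.array(ys),np.array(zs)
    y,z=top(.16,.212,.02); s=np.polyfit(y,z,1); th=np.arctan(s[0])
    ax=np.array([-np.cos(th),-np.sin(th)])    # along tube, out of the mouth
    t=q[:,1:]@ax; col=(abs(q[:,0]-.462)>.0125); sh=(abs(q[:,0]-.462)<.011)
    print("tilt",np.degrees(th).round(1),"collar end",np.percentile(t[col],[95,98,99.5]).round(4),"tip",np.sort(t[sh])[[-8,-3,-1]].round(4),"min y",q[:,1].min().round(4))
E
python3 -c "
from h import *
expo();expo()"
```

```text
tilt 21.0 collar end [-0.1396 -0.1387 -0.1383] tip [-0.094  -0.0923 -0.0915] min y 0.0935
tilt 22.1 collar end [-0.1396 -0.1389 -0.1385] tip [-0.0929 -0.0919 -0.0914] min y 0.0927
```

```bash
python3 -m creep '[{"x":0,"y":0,"z":0,"spin":0},{"x":0,"y":0,"z":0,"spin":0},{"x":0,"y":0,"z":0.001,"spin":0},{"x":0,"y":0,"z":0.002,"spin":0},{"x":0,"y":0,"z":0.003,"spin":0},{"x":0,"y":0,"z":0.004,"spin":0},{"x":0,"y":0,"z":0.005,"spin":0},{"x":0,"y":0,"z":0.005,"spin":0}]' 0 45;python3 -c "
from h import *
expo();expo()"
```

```text
time: 8.05
ee_pos: [0.4617, 0.2605, 0.0837]
eef_rot: [1.0, 0.003, 0.0, -0.0]
ft_force: [-0.7, 1.8, -2.8]
width: 0.032
tilt 21.2 collar end [-0.1417 -0.141  -0.1407] tip [-0.0872 -0.0857 -0.084 ] min y 0.0861
tilt 21.4 collar end [-0.1415 -0.1408 -0.1401] tip [-0.087  -0.085  -0.0846] min y 0.0851
```

```bash
python3 -m creep '[{"x":0,"y":0,"z":0.001,"spin":0},{"x":0,"y":0,"z":0.002,"spin":0},{"x":0,"y":0,"z":0.002,"spin":0}]' && python3 -m creep '[{"x":0,"y":0,"z":0,"spin":0},{"x":0,"y":0,"z":0,"spin":0},{"x":0,"y":0.001,"z":-0.004,"spin":0},{"x":0,"y":0.002,"z":-0.008,"spin":0},{"x":0,"y":0.004,"z":-0.012,"spin":0},{"x":0,"y":0.005,"z":-0.016,"spin":0},{"x":0,"y":0.006,"z":-0.020,"spin":0},{"x":0,"y":0.007,"z":-0.024,"spin":0},{"x":0,"y":0.008,"z":-0.028,"spin":0},{"x":0,"y":0.009,"z":-0.032,"spin":0}]' 0 9;python3 -c "
from h import *
expo();expo()"
```

```text
time: 8.52
ee_pos: [0.4617, 0.2604, 0.0857]
eef_rot: [1.0, 0.003, 0.0, -0.0]
ft_force: [0.1, 1.3, -2.5]
width: 0.0316
time: 9.78
ee_pos: [0.4617, 0.2696, 0.0534]
eef_rot: [1.0, 0.003, 0.0, -0.0]
ft_force: [1.0, 1.3, -0.5]
width: 0.0315
tilt 9.4 collar end [-0.1455 -0.1447 -0.1438] tip [-0.0865 -0.0849 -0.0835] min y 0.082
tilt 11.1 collar end [-0.1454 -0.1449 -0.1442] tip [-0.0863 -0.0846 -0.0825] min y 0.0809
```

```bash
python3 -m creep '[{"x":0,"y":0.001,"z":-0.004,"spin":0},{"x":0,"y":0.002,"z":-0.008,"spin":0},{"x":0,"y":0.003,"z":-0.012,"spin":0},{"x":0,"y":0.004,"z":-0.015,"spin":0},{"x":0,"y":0.005,"z":-0.018,"spin":0},{"x":0,"y":0.006,"z":-0.021,"spin":0},{"x":0,"y":0.006,"z":-0.023,"spin":0},{"x":0,"y":0.006,"z":-0.025,"spin":0},{"x":0,"y":0.006,"z":-0.025,"spin":0}]';python3 -c "
from h import *
expo();expo()"
```

```text
time: 11.0
ee_pos: [0.4616, 0.2758, 0.0289]
eef_rot: [1.0, 0.003, 0.0, -0.0]
ft_force: [-1.3, -1.2, 3.6]
width: 0.0318
tilt -3.6 collar end [-0.1462 -0.1448 -0.1444] tip [-0.0867 -0.0854 -0.0845] min y 0.0864
tilt -2.1 collar end [-0.1471 -0.1459 -0.1454] tip [-0.0873 -0.0864 -0.0855] min y 0.0864
```

```bash
python3 -m creep '[{"x":0,"y":0,"z":0,"spin":0},{"x":0,"y":0,"z":0,"spin":0},{"x":0,"y":0,"z":0,"spin":0},{"x":0,"y":0,"z":0,"spin":0},{"x":0,"y":0,"z":0.03,"spin":0},{"x":0,"y":0,"z":0.08,"spin":0},{"x":0,"y":-0.04,"z":0.13,"spin":0},{"x":0,"y":-0.09,"z":0.16,"spin":0},{"x":0,"y":-0.12,"z":0.18,"spin":0},{"x":0,"y":-0.12,"z":0.18,"spin":0},{"x":0,"y":-0.12,"z":0.18,"spin":0}]' 0.087; python3 - <<'E'
from h import *
c=snap("wrist","w3"); s=r.read_state(); print(s["ee_pos"]); expo()
P=cloud(c); q=P[(abs(P[...,0]-.462)<.03)&(P[...,1]<.34)&(P[...,1]>.06)&(P[...,2]>.014)&(P[...,2]<.06)]
for a in np.arange(.08,.34,.01):
    k=q[abs(q[:,1]-a)<.004]
    if len(k)>4: print(round(a,2),len(k),"x",np.percentile(k[:,0],[3,97]).round(4),"z",np.percentile(k[:,2],95).round(4))
E
```

```text
time: 12.48
ee_pos: [0.4614, 0.156, 0.2082]
eef_rot: [1.0, 0.003, -0.0, -0.0]
ft_force: [-0.5, 0.8, -0.0]
width: 0.0869
[0.46113473 0.15642503 0.20799127]
tilt -3.6 collar end [-0.1469 -0.1451 -0.1432] tip [-0.0876 -0.0863 -0.0841] min y 0.0857
0.09 37 x [0.4545 0.4694] z 0.0304
0.1 110 x [0.4544 0.4704] z 0.0304
0.11 117 x [0.4544 0.4703] z 0.0307
0.12 125 x [0.4544 0.4714] z 0.0308
0.13 124 x [0.4544 0.4712] z 0.0306
0.14 129 x [0.4544 0.4711] z 0.0305
0.15 146 x [0.4416 0.4819] z 0.0456
0.16 370 x [0.4413 0.4828] z 0.0458
0.17 264 x [0.4467 0.4762] z 0.04
0.18 291 x [0.4466 0.4768] z 0.0399
0.19 270 x [0.4469 0.4767] z 0.0399
0.2 305 x [0.447  0.4766] z 0.0399
0.21 290 x [0.4468 0.4764] z 0.0399
0.22 287 x [0.4467 0.4762] z 0.0398
0.23 306 x [0.4472 0.476 ] z 0.0399
0.24 303 x [0.4472 0.4758] z 0.04
0.25 349 x [0.4464 0.4765] z 0.04
0.26 328 x [0.4463 0.4763] z 0.0399
0.27 330 x [0.4465 0.4762] z 0.0401
0.28 340 x [0.4465 0.4759] z 0.0401
0.29 357 x [0.4466 0.4758] z 0.04
0.3 365 x [0.4467 0.4757] z 0.04
0.31 376 x [0.4468 0.4762] z 0.0399
0.32 394 x [0.446  0.4761] z 0.04
0.33 164 x [0.4394 0.4826] z 0.0394
```

View pics/w3.png

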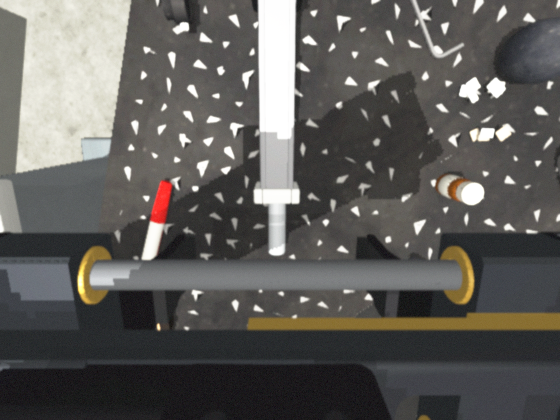

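```bash
python3 -m creep '[{"x":0,"y":0,"z":0.05,"spin":0},{"x":-0.005,"y":-0.05,"z":0.06,"spin":0},{"x":-0.01,"y":-0.1,"z":0.06,"spin":0},{"x":-0.02,"y":-0.15,"z":0.06,"spin":0},{"x":-0.02,"y":-0.2,"z":0.06,"spin":0},{"x":-0.02,"y":-0.25,"z":0.06,"spin":0},{"x":-0.02,"y":-0.3,"z":0.06,"spin":0},{"x":-0.02,"y":-0.34,"z":0.06,"spin":0},{"x":-0.02,"y":-0.34,"z":0.06,"spin":0},{"x":-0.02,"y":-0.34,"z":0.06,"spin":0}]'; python3 - <<'E'
from h import *
c=snap("wrist","w4"); s=r.read_state(); print(s["ee_pos"],s["joint_positions"])
P=cloud(c); m=(abs(P[...,0]-.457)<.06)&(abs(P[...,1]+.194)<.09)&(P[...,2]<.06)
im=c["pixels"]; np.savez("v.npz",P=P,im=im)
for lo,hi in((.033,.05),(.005,.012)):
    mm=m&(P[...,2]>lo)&(P[...,2]<hi); 
    n,lab,st,ce=cv2.connectedComponentsWithStats(mm.astype(np.uint8))
    for i in range(1,n):
        if st[i,4]>40: 
            q=P[lab==i]; print(lo,st[i],cv2.minAreaRect((q[:,:2]*1000).astype(np.float32)),q.mean(0).round(4))
cv2.imwrite("pics/w5.png",cv2.resize(im[90:290,180:400],None,fx=3,fy=3))
E
```

```text
time: 13.82
ee_pos: [0.4421, -0.183, 0.2679]
eef_rot: [1.0, 0.004, -0.0, -0.001]
ft_force: [0.1, 0.4, -0.6]
width: 0.0873
[ 0.44210183 -0.18280056  0.26816757] [ 0.83516814  0.02691128 -0.54165165  1.77681423  0.01358572  1.34245986
  0.29902824]
0.033 [285 150  14  15 164] ((459.8801574707031, -150.69369506835938), (14.06369686126709, 15.458800315856934), 8.286005020141602) [ 0.4606 -0.1503  0.0392]
0.033 [259 154  14  16 169] ((430.2325744628906, -154.80616760253906), (13.810009002685547, 15.87979507446289), 8.551314353942871) [ 0.4297 -0.1549  0.0391]
0.033 [293 208  13  16 157] ((469.94775390625, -220.2189178466797), (13.258456230163574, 16.455997467041016), 10.245098114013672) [ 0.4702 -0.2195  0.0391]
0.033 [267 212  13  16 154] ((439.2041015625, -224.08868408203125), (13.05277156829834, 16.509214401245117), 11.012216567993164) [ 0.4386 -0.2237  0.0391]
0.033 [319 224  20  35 258] ((509.8197326660156, -254.7530975341797), (48.79163360595703, 7.866837501525879), 66.93640899658203) [ 0.5093 -0.256   0.0407]
0.005 [ 255  142   53   83 2243] ((449.7802734375, -187.52658081054688), (55.9385986328125, 99.8294677734375), 7.713388919830322) [ 0.4493 -0.1833  0.0088]
0.005 [311 200  24  57 161] ((503.5882263183594, -245.39486694335938), (80.54304504394531, 5.067260265350342), 68.0549545288086) [ 0.5044 -0.2429  0.0083]
```

View pics/w5.png

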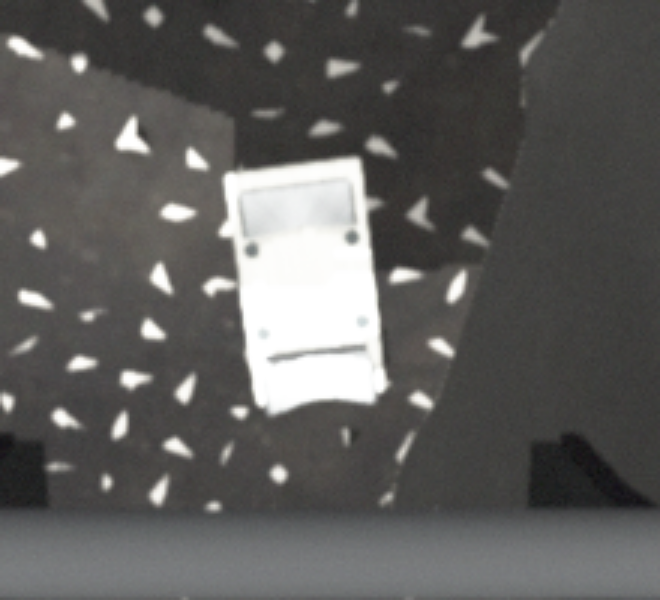

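```bash
python3 - <<'E'
from h import *
V=np.load("v.npz")["P"].reshape(-1,3)
S=cloud(r.camera("side")).reshape(-1,3); C=cloud(r.camera("scene")).reshape(-1,3)
for n,Q in(("w",V),("side",S),("scene",C)):
    print(n)
    for y in np.arange(-.42,-.03,.04):
        row=[]
        for z in (.02,.05,.08,.11,.15,.2,.25):
            k=Q[(abs(Q[:,1]-y)<.01)&(abs(Q[:,2]-z)<.012)&(Q[:,0]>.485)&(Q[:,0]<.8)]
            row.append(np.percentile(k[:,0],10).round(3) if len(k)>5 else None)
        print(round(y,2),row)
E
```

```text
w
-0.42 [None, None, None, None, None, None, None]
-0.38 [None, None, None, None, None, None, None]
-0.34 [None, np.float64(0.485), np.float64(0.492), None, None, None, None]
-0.3 [None, np.float64(0.498), np.float64(0.502), np.float64(0.506), None, None, np.float64(0.529)]
-0.26 [np.float64(0.496), np.float64(0.506), np.float64(0.518), None, np.float64(0.526), None, None]
-0.22 [np.float64(0.513), np.float64(0.521), np.float64(0.528), np.float64(0.537), np.float64(0.544), None, None]
-0.18 [np.float64(0.525), np.float64(0.533), np.float64(0.54), np.float64(0.547), np.float64(0.553), np.float64(0.556), np.float64(0.485)]
-0.14 [np.float64(0.535), np.float64(0.543), np.float64(0.547), np.float64(0.553), np.float64(0.566), np.float64(0.57), np.float64(0.57)]
-0.1 [np.float64(0.538), np.float64(0.55), np.float64(0.561), np.float64(0.567), np.float64(0.575), np.float64(0.581), np.float64(0.581)]
-0.06 [np.float64(0.554), np.float64(0.563), np.float64(0.569), np.float64(0.573), np.float64(0.581), np.float64(0.591), None]
side
-0.42 [None, np.float64(0.486), np.float64(0.488), np.float64(0
[... 1383 characters left out ...]
539)]
-0.22 [np.float64(0.513), np.float64(0.522), np.float64(0.529), np.float64(0.535), np.float64(0.541), np.float64(0.545), np.float64(0.55)]
-0.18 [np.float64(0.525), np.float64(0.534), np.float64(0.541), np.float64(0.548), np.float64(0.553), np.float64(0.557), np.float64(0.486)]
-0.14 [np.float64(0.536), np.float64(0.543), np.float64(0.546), np.float64(0.554), np.float64(0.567), np.float64(0.57), np.float64(0.57)]
-0.1 [np.float64(0.538), np.float64(0.554), np.float64(0.561), np.float64(0.567), np.float64(0.575), np.float64(0.581), np.float64(0.582)]
-0.06 [np.float64(0.554), np.float64(0.563), np.float64(0.568), np.float64(0.573), np.float64(0.58), np.float64(0.591), np.float64(0.593)]
```

```bash
python3 -m creep '[{"x":0,"y":0.02,"z":0.04,"spin":-10},{"x":0,"y":0.04,"z":0.04,"spin":-20},{"x":0,"y":0.058,"z":0.04,"spin":-30},{"x":0,"y":0.058,"z":0.04,"spin":-40},{"x":0,"y":0.058,"z":0.04,"spin":-50},{"x":0,"y":0.058,"z":0.04,"spin":-60},{"x":0,"y":0.058,"z":0.04,"spin":-70},{"x":0,"y":0.058,"z":0.04,"spin":-80},{"x":0,"y":0.058,"z":0.04,"spin":-90},{"x":0,"y":0.058,"z":0.04,"spin":-100},{"x":0,"y":0.058,"z":0.04,"spin":-110},{"x":0,"y":0.058,"z":0.04,"spin":-120}]' && python3 -m creep '[{"x":0,"y":0,"z":0,"spin":-10},{"x":0,"y":0,"z":0,"spin":-20},{"x":0,"y":0,"z":0,"spin":-30},{"x":0,"y":0,"z":0,"spin":-40},{"x":0,"y":0,"z":0,"spin":-50},{"x":0,"y":0,"z":0,"spin":-52.3},{"x":0,"y":0,"z":0,"spin":-52.3}]'; python3 -c "
from h import *
s=r.read_state();print(s['ee_pos'],s['eef_rot'],s['joint_positions'].round(3))"
```

```text
time: 15.48
ee_pos: [0.4417, -0.1256, 0.3087]
eef_rot: [-0.501, 0.866, -0.0, -0.0]
ft_force: [-0.4, -0.1, 0.5]
width: 0.0871
time: 16.35
ee_pos: [0.4361, -0.1243, 0.3233]
eef_rot: [-0.117, 0.993, -0.004, 0.014]
ft_force: [-0.3, 0.8, 1.1]
width: 0.0869
[ 0.43614716 -0.124286    0.32334762] [-0.11699036  0.99302712 -0.00403105  0.01393367] [ 1.43  -0.121 -1.132  1.737 -0.114  1.428 -2.592]
```

```bash
python3 -m creep '[{"x":0,"y":0,"z":-0.04,"spin":0},{"x":0,"y":0,"z":-0.08,"spin":0},{"x":0,"y":0,"z":-0.08,"spin":0},{"x":0,"y":0,"z":-0.08,"spin":0}]'; python3 -c "
from h import *
s=r.read_state();print(s['ee_pos'],s['eef_rot'],s['joint_positions'].round(3))"
```

```text
time: 16.85
ee_pos: [0.4361, -0.1257, 0.2442]
eef_rot: [-0.116, 0.993, -0.004, 0.014]
ft_force: [-0.3, 0.1, 0.4]
width: 0.0873
[ 0.43613887 -0.12569353  0.24417448] [-0.11644965  0.99308701 -0.00384427  0.01424413] [ 1.732 -0.084 -1.45   1.864 -0.092  1.26  -2.6  ]
```

```bash
python3 -m creep '[{"x":0,"y":0,"z":0.04,"spin":10},{"x":0,"y":0.0,"z":0.08,"spin":20},{"x":0.005,"y":0.02,"z":0.08,"spin":30},{"x":0.01,"y":0.04,"z":0.08,"spin":40},{"x":0.015,"y":0.06,"z":0.07,"spin":50},{"x":0.02,"y":0.08,"z":0.06,"spin":60},{"x":0.02,"y":0.11,"z":0.04,"spin":70},{"x":0.02,"y":0.14,"z":0.02,"spin":80},{"x":0.02,"y":0.17,"z":0.0,"spin":90},{"x":0.02,"y":0.19,"z":-0.02,"spin":100},{"x":0.02,"y":0.21,"z":-0.04,"spin":110},{"x":0.02,"y":0.225,"z":-0.05,"spin":120}]'; python3 -c "
from h import *
s=r.read_state();print(s['ee_pos'],s['eef_rot'],s['joint_positions'].round(3));x,y=s['eef_rot'][:2];print(np.degrees(2*np.arctan2(y,x)))"
```

```text
time: 18.35
ee_pos: [0.4562, 0.101, 0.1928]
eef_rot: [0.92, -0.392, -0.011, -0.01]
ft_force: [0.2, 0.1, 0.1]
width: 0.0867
[0.45617844 0.10103289 0.19281436] [ 0.91977342 -0.39217573 -0.0108453  -0.00987047] [ 0.989  0.276 -1.411  1.88   0.259  1.227 -1.311]
-46.185148882277
```

```bash
python3 -m creep '[{"x":0.006,"y":0,"z":-0.01,"spin":10},{"x":0.006,"y":0,"z":-0.03,"spin":20},{"x":0.006,"y":0,"z":-0.05,"spin":30},{"x":0.006,"y":0,"z":-0.06,"spin":40},{"x":0.006,"y":0,"z":-0.06,"spin":46.2},{"x":0.006,"y":0,"z":-0.06,"spin":46.2},{"x":0.006,"y":0,"z":-0.06,"spin":46.2}]'; python3 -c "
from h import *
s=r.read_state();print(s['ee_pos'],s['eef_rot'],s['joint_positions'].round(3));x,y=s['eef_rot'][:2];print(np.degrees(2*np.arctan2(y,x)))
from scipy.spatial.transform import Rotation as R
print(R.from_quat(s['eef_rot']).as_matrix().round(4));expo()"
```

```text
time: 19.23
ee_pos: [0.4623, 0.0999, 0.1333]
eef_rot: [1.0, -0.005, -0.014, -0.005]
ft_force: [1.3, 0.5, 1.1]
width: 0.0873
[0.46228026 0.09986292 0.13331389] [ 0.99988608 -0.0045799  -0.01350555 -0.00494401] [ 0.903  0.501 -1.421  1.921  0.509  1.207 -0.711]
-0.5248744476257705
[[ 0.9996 -0.0093 -0.027 ]
 [-0.009  -0.9999  0.01  ]
 [-0.0271 -0.0098 -0.9996]]
tilt -3.7 collar end [-0.1461 -0.1451 -0.1437] tip [-0.0872 -0.0863 -0.0856] min y 0.0872
```

```bash
python3 -m creep '[{"x":0.0005,"y":0,"z":-0.04,"spin":0.5},{"x":0.0005,"y":0,"z":-0.07,"spin":0.5},{"x":0.0005,"y":0,"z":-0.09,"spin":0.5},{"x":0.0005,"y":0,"z":-0.1,"spin":0.5},{"x":0.0005,"y":0,"z":-0.1,"spin":0.5}]' && python3 -m creep '[{"x":0,"y":0,"z":0,"spin":0},{"x":0,"y":0,"z":0,"spin":0},{"x":0,"y":0,"z":0,"spin":0},{"x":0,"y":0,"z":0,"spin":0},{"x":0,"y":0,"z":0,"spin":0},{"x":0,"y":0,"z":0,"spin":0},{"x":0,"y":0,"z":0,"spin":0}]' 0 40; python3 -c "
from h import *
s=r.read_state();print(s['ee_pos'],s['width'],s['torque'],s['ft_force']);expo()"
```

```text
time: 19.9
ee_pos: [0.4623, 0.0995, 0.0332]
eef_rot: [1.0, 0.001, -0.014, -0.005]
ft_force: [0.8, 0.0, 0.8]
width: 0.087
time: 20.78
ee_pos: [0.4623, 0.0996, 0.0332]
eef_rot: [1.0, 0.001, -0.014, -0.005]
ft_force: [-0.4, 0.3, 0.4]
width: 0.0247
[0.46231928 0.09956359 0.03318791] 0.02465930405904502 [-0.03624845 -0.12851962  0.01617432] [-0.37020308  0.32822756  0.35304894]
tilt 2.8 collar end [-0.0659 -0.0646 -0.0634] tip [-0.0704 -0.0692 -0.0682] min y 0.058
```

```bash
python3 -m creep '[{"x":0,"y":0,"z":0,"spin":0},{"x":0,"y":0,"z":0,"spin":0},{"x":0,"y":0,"z":0,"spin":0}]'
```

```text
time: 21.2
ee_pos: [0.4623, 0.0996, 0.0332]
eef_rot: [1.0, 0.001, -0.013, -0.005]
ft_force: [0.6, -0.0, 0.2]
width: 0.0169
```

```bash
python3 -m creep '[{"x":0,"y":-0.005,"z":0,"spin":0},{"x":0,"y":-0.015,"z":0,"spin":0},{"x":0,"y":-0.027,"z":0,"spin":0},{"x":0,"y":-0.04,"z":0,"spin":0},{"x":0,"y":-0.052,"z":0,"spin":0},{"x":0,"y":-0.064,"z":0,"spin":0},{"x":0,"y":-0.074,"z":0,"spin":0},{"x":0,"y":-0.08,"z":0,"spin":0},{"x":0,"y":-0.083,"z":0,"spin":0},{"x":0,"y":-0.083,"z":0,"spin":0}]'; python3 - <<'E'
from h import *
c=snap("scene","x1"); w=r.camera("wrist")
for n,C in(("scene",c),("wrist",w)):
    P=cloud(C); q=P[(abs(P[...,0]-.462)<.03)&(P[...,1]>.03)&(P[...,1]<.2)&(P[...,2]>.006)&(P[...,2]<.06)]
    for a in np.arange(.03,.2,.01):
        k=q[abs(q[:,1]-a)<.004]
        if len(k)>4: print(n,round(a,2),len(k),"x",np.percentile(k[:,0],[3,97]).round(4),"z",np.percentile(k[:,2],95).round(4))
cv2.imwrite("pics/x2.png",np.hstack([cv2.resize(c["pixels"][150:270,170:310],None,fx=2.8,fy=2.8),cv2.resize(w["pixels"],(448,336))]))
E
```

```text
time: 22.45
ee_pos: [0.4623, 0.0165, 0.0332]
eef_rot: [1.0, 0.001, -0.014, -0.005]
ft_force: [0.4, -0.9, -1.3]
width: 0.0168
scene 0.04 9 x [0.4519 0.457 ] z 0.0279
scene 0.05 16 x [0.4526 0.4622] z 0.0295
scene 0.06 9 x [0.4529 0.4563] z 0.026
scene 0.07 8 x [0.4529 0.4584] z 0.0247
scene 0.08 8 x [0.4524 0.4596] z 0.0271
scene 0.09 8 x [0.453  0.4576] z 0.0255
scene 0.1 10 x [0.453  0.4583] z 0.0263
scene 0.11 5 x [0.4536 0.4584] z 0.0259
scene 0.12 10 x [0.4537 0.4571] z 0.0263
scene 0.13 8 x [0.4538 0.4584] z 0.0258
scene 0.14 8 x [0.4532 0.4573] z 0.0281
scene 0.15 86 x [0.4383 0.4647] z 0.0437
scene 0.16 29 x [0.4379 0.4695] z 0.0442
scene 0.17 10 x [0.444  0.4585] z 0.039
scene 0.18 29 x [0.444  0.4743] z 0.0385
scene 0.19 32 x [0.4448 0.4745] z 0.0383
wrist 0.03 277 x [0.4538 0.4699] z 0.0305
wrist 0.04 588 x [0.4539 0.47  ] z 0.0305
wrist 0.05 627 x [0.4535 0.4701] z 0.0305
wrist 0.06 660 x [0.4536 0.47  ] z 0.0306
wrist 0.07 709 x [0.4537 0.4703] z 0.0306
wrist 0.08 724 x [0.4538 0.4702] z 0.0306
wrist 0.09 752 x [0.454  0.4704] z 0.0305
wrist 0.1 803 x [0.4542 0.4703] z 0.0305
wrist 0.11 858 x [0.4537 0.4705] z 0.0305
wrist 0.12 903 x [0.4539 0.4704] z 0.0306
wrist 0.13 887 x [0.454  0.4706] z 0.0305
```

View pics/x2.png

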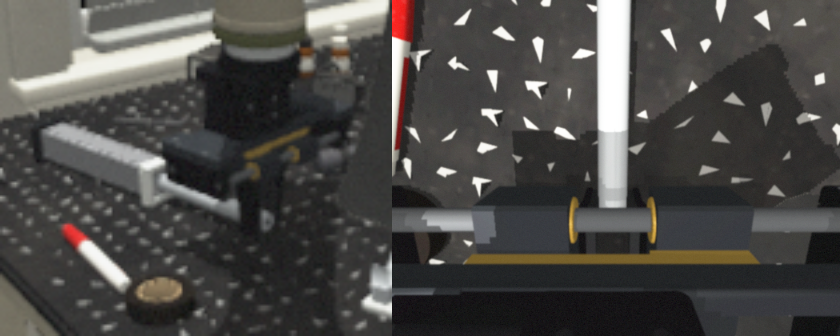

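```bash
python3 -m creep '[{"x":0,"y":0,"z":0,"spin":0},{"x":0,"y":0,"z":-0.002,"spin":0},{"x":0,"y":0,"z":-0.004,"spin":0},{"x":0,"y":0,"z":-0.0065,"spin":0},{"x":0,"y":0,"z":-0.0065,"spin":0}]' 0 6 && python3 -m creep '[{"x":0,"y":0,"z":0,"spin":0},{"x":0,"y":0,"z":0,"spin":0},{"x":0,"y":0,"z":0,"spin":0},{"x":0,"y":0,"z":0,"spin":0},{"x":0,"y":0,"z":0,"spin":0},{"x":0,"y":0,"z":0.03,"spin":0},{"x":0,"y":0,"z":0.08,"spin":0},{"x":0,"y":0.05,"z":0.09,"spin":0},{"x":0,"y":0.1,"z":0.09,"spin":0},{"x":0,"y":0.118,"z":0.09,"spin":0},{"x":0,"y":0.118,"z":0.09,"spin":0},{"x":0,"y":0.118,"z":0.09,"spin":0}]' 0.06; python3 - <<'E'
from h import *
s=r.read_state();print(s['ee_pos'])
for n in("scene","wrist"):
    C=r.camera(n)
    P=cloud(C); q=P[(abs(P[...,0]-.462)<.03)&(P[...,1]>-.01)&(P[...,1]<.2)&(P[...,2]>.006)&(P[...,2]<.06)]
    for a in np.arange(-.01,.2,.01):
        k=q[abs(q[:,1]-a)<.004]
        if len(k)>4: print(n,round(a,2),len(k),"x",np.percentile(k[:,0],[3,97]).round(4),"z",np.percentile(k[:,2],95).round(4))
    k=q[q[:,1]<.14]; print(k[:,1].min() if len(k) else None)
    k=q[abs(q[:,0]-.462)>.0175]; print("collar y",k[(k[:,1]>.13)][:,1].min())
E
```

```text
time: 23.18
ee_pos: [0.4622, 0.0166, 0.0265]
eef_rot: [1.0, 0.001, -0.014, -0.005]
ft_force: [-0.4, 0.1, -1.1]
width: 0.0176
time: 24.68
ee_pos: [0.4624, 0.1335, 0.1165]
eef_rot: [1.0, 0.0, -0.014, -0.005]
ft_force: [0.6, -0.3, 0.1]
width: 0.0601
[0.4624307  0.13345496 0.11647443]
scene 0.01 19 x [0.4531 0.4671] z 0.0172
scene 0.02 16 x [0.4527 0.4624] z 0.0198
scene 0.03 13 x [0.4508 0.4623] z 0.0203
scene 0.04 20 x [0.45   0.4632] z 0.0204
scene 0.05 12 x [0.4531 0.4615] z 0.021
scene 0.06 15 x [0.4508 0.4646] z 0.0209
scene 0.07 13 x [0.4516 0.4621] z 0.0231
scene 0.08 13 x [0.4511 0.4641] z 0.0238
scene 0.09 18 x [0.4525 0.4651] z 0.0251
scene 0.1 13 x [0.4525 0.4628] z 0.0248
scene 0.11 14 x [0.4532 0.4603] z 0.0269
scene 0.12 13 x [0.452  0.4637] z 0.0264
scene 0.13 18 x [0.4512 0.4632] z 0.0268
scene 0.14 15 x [0.452  0.4633] z 0.0282
scene 0.15 112 x [0.4381 0.4815] z 0.0442
scene 0.16 32 x [0.439  0.4804] z 0.0441
scene 0.17 11 x [0.4425 0.4715] z 0.036
scene 0.18 28 x [0.4439 0.4719] z 0.0388
scene 0.19 31 x [0.4438 0.4766] z 0.0389
0.003798672595813797
collar y 0.14792726673220946
wrist 0.05 132 x [0.4531 0.4699] z 0.0222
wrist 0.06 177 x [0.4533 0.4698] z 0.023
wrist 0.07 170 x [0.4535 0.4689] z 0.0241
wrist 0.1 55 x [0.4527 0.4702] z 0.0258
wrist 0.11 217 x [0.4529 0.4701] z 0.027
wrist 0.12 222 x [0.4531 0.47  ] z 0.028
wrist 0.13 229 x [0.4531 0.4699] z 0.0287
wrist 0.14 236 x [0.4533 0.4698] z 0.0297
wrist 0.15 295 x [0.4418 0.4822] z 0.0458
wrist 0.16 751 x [0.4418 0.4822] z 0.0458
wrist 0.17 552 x [0.4468 0.4768] z 0.0398
wrist 0.18 557 x [0.447  0.4766] z 0.0398
wrist 0.19 596 x [0.4471 0.4771] z 0.0399
0.04444673232172225
collar y 0.15144357380873527
```

```bash
python3 -m creep '[{"x":0,"y":0.001,"z":-0.03,"spin":0},{"x":0,"y":0.001,"z":-0.06,"spin":0},{"x":0,"y":0.001,"z":-0.08,"spin":0},{"x":0,"y":0.001,"z":-0.089,"spin":0},{"x":0,"y":0.001,"z":-0.089,"spin":0}]' && python3 -m creep '[{"x":0,"y":0,"z":0,"spin":0},{"x":0,"y":0,"z":0,"spin":0},{"x":0,"y":0,"z":0,"spin":0},{"x":0,"y":0,"z":0,"spin":0},{"x":0,"y":0,"z":0,"spin":0},{"x":0,"y":0,"z":0,"spin":0},{"x":0,"y":-0.003,"z":0.001,"spin":0},{"x":0,"y":-0.008,"z":0.001,"spin":0},{"x":0,"y":-0.016,"z":0.002,"spin":0},{"x":0,"y":-0.026,"z":0.006,"spin":0},{"x":0,"y":-0.036,"z":0.02,"spin":0},{"x":0,"y":-0.036,"z":0.03,"spin":0}]' 0 58; python3 - <<'E'
from h import *
s=r.read_state();print(s['ee_pos'],s['joint_positions'].round(2))
c=snap("scene","y1"); cv2.imwrite("pics/y2.png",cv2.resize(c["pixels"][150:290,170:350],None,fx=3.5,fy=3.5))
P=cloud(c); q=P[(abs(P[...,0]-.462)<.03)&(P[...,1]>-.08)&(P[...,1]<.2)&(P[...,2]>.006)&(P[...,2]<.07)]
for a in np.arange(-.05,.2,.01):
        k=q[abs(q[:,1]-a)<.004]
        if len(k)>4: print(round(a,2),len(k),"x",np.percentile(k[:,0],[3,97]).round(4),"z",np.percentile(k[:,2],95).round(4))
E
```

```text
time: 25.4
ee_pos: [0.4625, 0.1356, 0.0278]
eef_rot: [1.0, 0.001, -0.014, -0.005]
ft_force: [-0.2, -0.3, -0.0]
width: 0.0601
time: 26.9
ee_pos: [0.4625, 0.0983, 0.0582]
eef_rot: [1.0, -0.0, -0.013, -0.005]
ft_force: [0.7, 0.1, -2.5]
width: 0.0165
[0.46252184 0.09830278 0.05822364] [ 0.78  0.57 -1.26  1.99  0.6   1.07 -0.76]
-0.03 28 x [0.4527 0.4679] z 0.0458
-0.02 15 x [0.4517 0.4613] z 0.0473
-0.01 15 x [0.4512 0.4643] z 0.0481
0.0 18 x [0.4516 0.4603] z 0.0494
0.01 15 x [0.4533 0.464 ] z 0.0495
0.02 16 x [0.4517 0.4633] z 0.0507
0.03 17 x [0.4518 0.4663] z 0.0519
0.04 15 x [0.4526 0.4663] z 0.0524
0.05 16 x [0.4508 0.4652] z 0.0539
0.06 16 x [0.4506 0.463 ] z 0.0539
0.07 14 x [0.4511 0.4622] z 0.0553
0.08 15 x [0.4526 0.4615] z 0.0576
0.09 76 x [0.4415 0.4795] z 0.0686
0.1 32 x [0.442  0.4729] z 0.0687
0.11 12 x [0.4431 0.4641] z 0.0607
0.15 117 x [0.4392 0.4809] z 0.0441
0.16 44 x [0.4383 0.4791] z 0.0445
0.17 21 x [0.4439 0.4757] z 0.0388
0.18 31 x [0.4434 0.4725] z 0.0389
0.19 29 x [0.4441 0.4704] z 0.0376
```

View pics/y2.png

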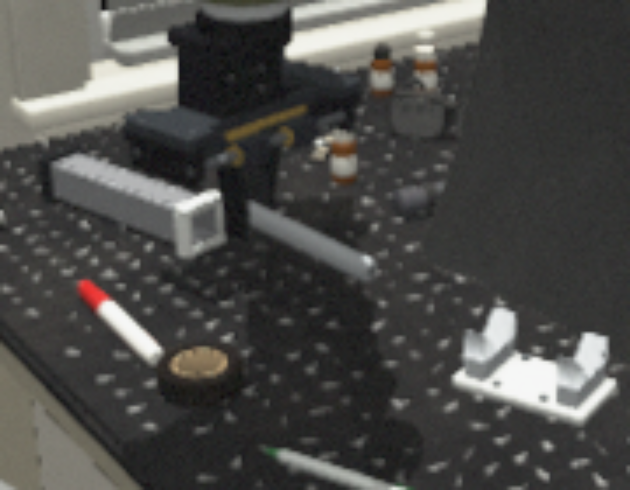

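```bash
python3 -m creep '[{"x":-0.003,"y":0,"z":0.025,"spin":1},{"x":-0.006,"y":-0.02,"z":0.05,"spin":2},{"x":-0.01,"y":-0.05,"z":0.06,"spin":3},{"x":-0.013,"y":-0.085,"z":0.06,"spin":4},{"x":-0.016,"y":-0.12,"z":0.06,"spin":5},{"x":-0.0197,"y":-0.155,"z":0.06,"spin":6},{"x":-0.0197,"y":-0.185,"z":0.06,"spin":7},{"x":-0.0197,"y":-0.21,"z":0.06,"spin":7.7},{"x":-0.0197,"y":-0.224,"z":0.06,"spin":7.7},{"x":-0.0197,"y":-0.229,"z":0.055,"spin":7.7},{"x":-0.0197,"y":-0.229,"z":0.045,"spin":7.7},{"x":-0.0197,"y":-0.229,"z":0.04,"spin":7.7}]'; python3 - <<'E'
from h import *
s=r.read_state();print(s['ee_pos'],s['eef_rot'],s['joint_positions'].round(2))
for n in("scene","side"):
    c=snap(n,"z"+n); P=cloud(c); u=np.array([.134,-.991]); d=P[...,:2]-[.4498,-.1875]; a=d@u; b=d@[.991,.134]
    m=(abs(b)<.014)&(P[...,2]>.05)&(P[...,2]<.13)&(a<.09)&(a>-.045)
    for A in np.arange(-.04,.085,.015):
        k=m&(abs(a-A)<.006)
        if k.sum()>4: print(n,A.round(3),k.sum(),"b",np.percentile(b[k],[3,97]).round(4),"z",np.percentile(P[...,2][k],[5,95]).round(4))
    print("tip",a[m].max() if m.any() else None)
E
```

```text
time: 28.45
ee_pos: [0.4423, -0.1284, 0.0968]
eef_rot: [0.998, 0.069, -0.014, -0.005]
ft_force: [-0.3, -0.3, -2.0]
width: 0.0164
[ 0.44228482 -0.12840062  0.09684932] [ 0.99752345  0.06873446 -0.01421924 -0.00451135] [ 1.35  0.51 -1.36  1.98  0.54  1.14 -0.1 ]
scene -0.04 32 b [-0.0101 -0.0001] z [0.0801 0.0949]
scene -0.025 34 b [-0.0107  0.0036] z [0.0794 0.0931]
scene -0.01 33 b [-0.0106  0.0035] z [0.0775 0.0923]
scene 0.005 38 b [-0.0103  0.0019] z [0.0766 0.0902]
scene 0.02 40 b [-0.0111  0.0013] z [0.0752 0.0893]
scene 0.035 40 b [-0.0092 -0.0004] z [0.0739 0.0877]
scene 0.05 43 b [-0.0098  0.0023] z [0.0721 0.0857]
scene 0.065 45 b [-0.0094  0.0043] z [0.07  0.084]
tip 0.07009226855209068
tip None
```

```bash
python3 - <<'E'
import cv2,numpy as np
a=cv2.imread("pics/zscene.png")[190:300,230:370]; b=cv2.imread("pics/zside.png")[210:320,290:430]
cv2.imwrite("pics/z1.png",cv2.resize(np.hstack([a,b]),None,fx=2.8,fy=2.8))
E
```

```text
(no output)
```

View pics/z1.png

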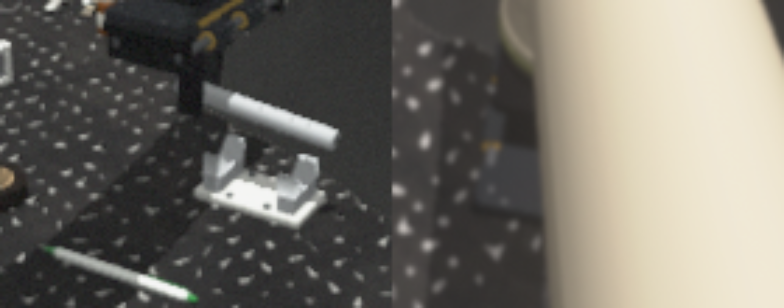

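```bash
python3 -m creep '[{"x":0.0005,"y":-0.003,"z":-0.01,"spin":0},{"x":0.0005,"y":-0.003,"z":-0.02,"spin":0},{"x":0.0005,"y":-0.003,"z":-0.03,"spin":0},{"x":0.0005,"y":-0.003,"z":-0.036,"spin":0},{"x":0.0005,"y":-0.003,"z":-0.039,"spin":0},{"x":0.0005,"y":-0.003,"z":-0.041,"spin":0},{"x":0.0005,"y":-0.003,"z":-0.041,"spin":0}]' && python3 -m creep '[{"x":0,"y":0,"z":0,"spin":0},{"x":0,"y":0,"z":0,"spin":0},{"x":0,"y":0,"z":-0.002,"spin":0},{"x":0,"y":0,"z":-0.004,"spin":0},{"x":0,"y":0,"z":-0.006,"spin":0},{"x":0,"y":0,"z":-0.008,"spin":0},{"x":0,"y":0,"z":-0.0095,"spin":0},{"x":0,"y":0,"z":-0.0095,"spin":0}]' 0 10;  cat > chk.py <<'E'
from h import *
s=r.read_state();print(s['ee_pos'],s['ft_force'])
c=snap("scene","k"); P=cloud(c); u=np.array([.134,-.991]); d=P[...,:2]-[.4498,-.1875]; a=d@u; b=d@[.991,.134]
m=(abs(b)<.02)&(P[...,2]>.03)&(P[...,2]<.13)&(a<.09)&(a>-.09)
for A in np.arange(-.075,.085,.01):
    k=m&(abs(a-A)<.005)
    if k.sum()>4: print(A.round(3),k.sum(),"b",np.percentile(b[k],[3,97]).round(4),"z",np.percentile(P[...,2][k],[5,95]).round(4))
mm=m&(abs(b)<.009); print("a range",a[mm].min(),a[mm].max())
cv2.imwrite("pics/k1.png",cv2.resize(c["pixels"][190:300,230:370],None,fx=4,fy=4))
E
python3 chk.py
```

```text
time: 29.42
ee_pos: [0.4432, -0.1324, 0.0568]
eef_rot: [0.998, 0.068, -0.014, -0.004]
ft_force: [-0.3, 0.3, -2.0]
width: 0.0165
time: 30.42
ee_pos: [0.4431, -0.1324, 0.0471]
eef_rot: [0.998, 0.068, -0.014, -0.004]
ft_force: [0.2, 0.2, -0.6]
width: 0.0177
[ 0.44307907 -0.1324176   0.04710669] [ 0.24718082  0.19795454 -0.57653831]
-0.075 5 b [-0.0088 -0.0073] z [0.0357 0.0456]
-0.065 19 b [-0.0196 -0.0148] z [0.0312 0.0505]
-0.055 45 b [-0.0195  0.012 ] z [0.0324 0.0644]
-0.045 105 b [-0.0197  0.0179] z [0.038  0.0756]
-0.035 75 b [-0.0197  0.0193] z [0.0362 0.1213]
-0.025 95 b [-0.0176  0.0185] z [0.0332 0.1284]
-0.015 63 b [-0.0179  0.0172] z [0.0334 0.1152]
-0.005 26 b [-0.0098  0.0012] z [0.034 0.045]
0.005 28 b [-0.0103  0.0016] z [0.0318 0.0447]
0.015 30 b [-0.0089  0.0033] z [0.0316 0.0448]
0.025 26 b [-0.0091  0.0177] z [0.0361 0.0448]
0.035 37 b [-0.0106  0.0189] z [0.0368 0.0451]
0.045 40 b [-0.0181  0.0193] z [0.0327 0.0434]
0.055 29 b [-0.0096  0.0016] z [0.0317 0.0443]
0.065 29 b [-0.0101  0.0005] z [0.0326 0.0438]
0.075 25 b [-0.0104  0.0065] z [0.0307 0.0442]
a range -0.07413507208664842 0.07512459549083678
```

```bash
python3 -m creep '[{"x":0,"y":0,"z":-0.0008,"spin":0},{"x":0,"y":0,"z":-0.0015,"spin":0},{"x":0,"y":0,"z":-0.0015,"spin":0}]' 0 5 && python3 -m creep '[{"x":0,"y":0,"z":0,"spin":0},{"x":0,"y":0,"z":0,"spin":0},{"x":0,"y":0,"z":0,"spin":0},{"x":0,"y":0,"z":0,"spin":0},{"x":0,"y":0,"z":0,"spin":0},{"x":0,"y":0,"z":0.02,"spin":0},{"x":0,"y":0,"z":0.06,"spin":0},{"x":0,"y":0,"z":0.11,"spin":0},{"x":-0.005,"y":0,"z":0.16,"spin":0},{"x":-0.01,"y":0.02,"z":0.2,"spin":0},{"x":-0.01,"y":0.05,"z":0.2,"spin":0},{"x":-0.01,"y":0.05,"z":0.2,"spin":0}]' 0.06; python3 chk.py
```

```text
time: 30.85
ee_pos: [0.4431, -0.1325, 0.0457]
eef_rot: [0.998, 0.068, -0.014, -0.004]
ft_force: [-1.0, 0.9, -1.1]
width: 0.0179
time: 32.35
ee_pos: [0.4333, -0.0808, 0.2459]
eef_rot: [0.998, 0.069, -0.014, -0.002]
ft_force: [0.3, -1.5, -0.2]
width: 0.0599
[ 0.43328231 -0.08081188  0.24594299] [ 0.31427291 -1.49156088 -0.21537369]
-0.075 11 b [-0.0097 -0.0011] z [0.0329 0.0441]
-0.065 26 b [-0.0109  0.0004] z [0.0322 0.045 ]
-0.055 27 b [-0.0102  0.0005] z [0.0327 0.0446]
-0.045 21 b [-0.0127  0.0079] z [0.0361 0.0446]
-0.035 28 b [-0.0191  0.0169] z [0.0322 0.0454]
-0.025 38 b [-0.0157  0.0169] z [0.0312 0.0446]
-0.015 31 b [-0.0104  0.0005] z [0.0322 0.0442]
-0.005 24 b [-0.0094  0.0043] z [0.0323 0.0446]
0.005 29 b [-0.0116  0.0016] z [0.0325 0.0448]
0.015 30 b [-0.0095  0.0007] z [0.0312 0.0444]
0.025 27 b [-0.0115  0.0183] z [0.0335 0.0443]
0.035 37 b [-0.0102  0.0186] z [0.0371 0.0443]
0.045 38 b [-0.0184  0.0178] z [0.0324 0.0449]
0.055 31 b [-0.0098  0.0021] z [0.0341 0.0448]
0.065 32 b [-0.0101  0.0021] z [0.0319 0.0447]
0.075 22 b [-0.0093  0.0075] z [0.0309 0.0435]
a range -0.074978468216207 0.07440333745721217
```

The numbers show the shaft level in both grooves, top 44.6 mm above the bench, spanning ±75 mm about the middle. I'm handing in.

```bash
python3 -c "
from h import *
tube() 
r.close_job()" | tail -12
```

```text
0.24 39 z [0.0087 0.0389] x [0.444 0.473]
0.25 29 z [0.0084 0.0392] x [0.443 0.476]
0.26 35 z [0.0091 0.0387] x [0.444 0.472]
0.27 32 z [0.0096 0.039 ] x [0.443 0.472]
0.28 32 z [0.0102 0.0392] x [0.444 0.475]
0.29 30 z [0.0102 0.0395] x [0.444 0.473]
0.3 32 z [0.0093 0.0388] x [0.443 0.471]
0.31 30 z [0.009  0.0387] x [0.443 0.471]
0.32 37 z [0.0076 0.0416] x [0.438 0.477]
0.33 63 z [0.0083 0.0447] x [0.438 0.479]
0.34 11 z [0.0094 0.0432] x [0.438 0.462]
the job is handed in; nothing more can be done
```

The shaft is lying in both V-block grooves and the tube is flat on the bench. I handed the job in at about 32 s of the 56 s allowed.

**What I did**
- I lifted the tube near its cap with a light grip so its mouth tipped down to about 21°. The shaft slid out against the bench until about 60 mm showed. I then laid the tube flat and let go.
- I took the shaft by its bare end and drew it out to the last 7 mm or so.
- I then set the free end down on the bench and re-gripped the shaft next to the mouth. This extra step kept the gripper body clear of the black box, which stands closer to the V-blocks than x = 0.55 in the depth readings. Turning the shaft half round instead was not possible: a test turn stopped about 6° short, at the last joint's limit.
- I laid the shaft in the grooves and backed the arm off.

**Last checks (scene camera depth)**
- **Shaft:** it is level, with its top at about 44.6 mm against 44.7 mm expected. It spans −75 to +74 mm about the middle of the fixture, and its line matches the grooves to about 1 mm.
- **Tube:** it lies flat, with its top at about 39 mm.

**Not confirmed**
- I could not view the final picture because the limit of 12 was reached, so the end state rests on those depth numbers.
- I did not re-measure the driver, vial and lens at the end. I planned the moves to stay clear of them.
- In the test turn joint 7 read −2.600 against its limit of −2.6, and the tool kept about 1.5° of tilt afterwards.

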